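# Transfer the washed pistons to the build rack in cylinder order

### The job

Move the four pistons from the metal wash rack to the wooden rack, one over each stub, keeping the cylinder order: the piston nearest the wash rack's upright post goes to the place nearest the wooden rack's post, the next one to the next place, and so on. Keep the pistons upright with the crown up, set each one down without dropping it so that it stands flat over its stub, and leave the rod, dish, spanner and bottle around them where they are.

Things in the scene. Friction and masses are not known exactly. Their poses are not given: they have to be found in the camera images.
- piston_a_centre (a point): One of four like aluminium pistons, upright: a round cup open below, outside 50 mm wide and 50 mm tall, inside 42 mm wide and 42 mm deep, about 0.12 kg. Point: its centre, 25 mm above its underside, z up. At the start over a stub of the metal wash rack, 66 mm apart in a straight row a, b, c, d (16 mm gaps; free on both sides across the row).
- piston_b_centre (a point): One of four like aluminium pistons, upright: a round cup open below, outside 50 mm wide and 50 mm tall, inside 42 mm wide and 42 mm deep, about 0.12 kg. Point: its centre, 25 mm above its underside, z up. At the start over a stub of the metal wash rack, 66 mm apart in a straight row a, b, c, d (16 mm gaps; free on both sides across the row).
- piston_c_centre (a point): One of four like aluminium pistons, upright: a round cup open below, outside 50 mm wide and 50 mm tall, inside 42 mm wide and 42 mm deep, about 0.12 kg. Point: its centre, 25 mm above its underside, z up. At the start over a stub of the metal wash rack, 66 mm apart in a straight row a, b, c, d (16 mm gaps; free on both sides across the row).
- piston_d_centre (a point): One of four like aluminium pistons, upright: a round cup open below, outside 50 mm wide and 50 mm tall, inside 42 mm wide and 42 mm deep, about 0.12 kg. Point: its centre, 25 mm above its underside, z up. At the start over a stub of the metal wash rack, 66 mm apart in a straight row a, b, c, d (16 mm gaps; free on both sides across the row).
- place_a: One of four empty places of the wooden rack: a steel stub 22 mm wide, 14 mm tall, that goes up inside a piston (10 mm play all round). Origin: the stub's foot on the rack's upper face, 20 mm above the bench, x along the row. Straight row a, b, c, d, 66 mm apart. A seated piston's centre is 25 mm above this origin.
- place_b: One of four empty places of the wooden rack: a steel stub 22 mm wide, 14 mm tall, that goes up inside a piston (10 mm play all round). Origin: the stub's foot on the rack's upper face, 20 mm above the bench, x along the row. Straight row a, b, c, d, 66 mm apart. A seated piston's centre is 25 mm above this origin.
- place_c: One of four empty places of the wooden rack: a steel stub 22 mm wide, 14 mm tall, that goes up inside a piston (10 mm play all round). Origin: the stub's foot on the rack's upper face, 20 mm above the bench, x along the row. Straight row a, b, c, d, 66 mm apart. A seated piston's centre is 25 mm above this origin.
- place_d: One of four empty places of the wooden rack: a steel stub 22 mm wide, 14 mm tall, that goes up inside a piston (10 mm play all round). Origin: the stub's foot on the rack's upper face, 20 mm above the bench, x along the row. Straight row a, b, c, d, 66 mm apart. A seated piston's centre is 25 mm above this origin.
- wash_post: Upright steel post, 58 mm tall, with a round head 30 mm wide, fixed at one end of the bare metal wash rack (fixed bar 370 x 70 x 20 mm that holds the pistons at the start), in line with the row, 66 mm beyond the last stub; it marks that end (either end, drawn for each rack). A flat 12 mm rubber plug is at the other end. Origin: the post's foot, 20 mm above the bench.
- build_post: Upright steel post, 58 mm tall, with a round head 30 mm wide, fixed at one end of the wooden rack (fixed bar 370 x 70 x 20 mm, empty at the start), in line with the row, 66 mm beyond the last stub; it marks that end (either end, drawn for each rack). A flat 12 mm rubber plug is at the other end. Origin: the post's foot, 20 mm above the bench.
- con_rod: Bystander: loose steel connecting rod lying flat, 165 mm long, 16 mm thick; origin on its underside near the middle.
- bolt_dish: Bystander: round steel dish of bolts, 116 mm wide, 32 mm tall; origin at the centre of its underside.
- spanner: Bystander: 200 mm open-ended spanner lying flat; origin on its underside.
- oil_bottle: Bystander: black bottle with a red cap, 66 mm diameter, 170 mm tall, standing; origin at the centre of its underside.
Things that resemble listed ones, but are neither listed nor needed, are in the scene too. What is shaped like the part that bears piston_b_centre but purple is not meant.

How it is judged (in metres and radians):
At the end, for the whole second after the job is handed in: All four pistons stand upright (within 0.12 rad), released and at rest, seated over the wooden rack's stubs (centre within 12 mm sideways of its stub's, and 21 to 29 mm above the rack's face), in the same order counted from the post on each rack ((((world x of each of wash_post, build_post below 0.55 m or world x of each of wash_post, build_post above 0.55 m) and horizontal distance between piston_a_centre and place_a below 0.012 m and z of piston_a_centre in the frame of place_a between 0.021 and 0.029 m and horizontal distance between piston_b_centre and place_b below 0.012 m and z of piston_b_centre in the frame of place_b between 0.021 and 0.029 m and horizontal distance between piston_c_centre and place_c below 0.012 m and z of piston_c_centre in the frame of place_c between 0.021 and 0.029 m and horizontal distance between piston_d_centre and place_d below 0.012 m and z of piston_d_centre in the frame of place_d between 0.021 and 0.029 m) or (((world x of wash_post below 0.55 m and world x of build_post above 0.55 m) or (world x of wash_post above 0.55 m and world x of build_post below 0.55 m)) and horizontal distance between piston_a_centre and place_d below 0.012 m and z of piston_a_centre in the frame of place_d between 0.021 and 0.029 m and horizontal distance between piston_b_centre and place_c below 0.012 m and z of piston_b_centre in the frame of place_c between 0.021 and 0.029 m and horizontal distance between piston_c_centre and place_b below 0.012 m and z of piston_c_centre in the frame of place_b between 0.021 and 0.029 m and horizontal distance between piston_d_centre and place_a below 0.012 m and z of piston_d_centre in the frame of place_a between 0.021 and 0.029 m)) and angle between each of piston_a_centre, piston_b_centre, piston_c_centre, piston_d_centre's own z axis and vertical below 0.12 rad and linear speed of each of piston_a, piston_b, piston_c, piston_d below 0.02 m/s and contact force between the fingers and piston_a below 0.1 N and contact force between the fingers and piston_b below 0.1 N and contact force between the fingers and piston_c below 0.1 N and contact force between the fingers and piston_d below 0.1 N); the robot touches nothing.
It fails at once if a piston is tipped or knocked over (leans more than 40 degrees) (angle between any of piston_a_centre, piston_b_centre, piston_c_centre, piston_d_centre's own z axis and vertical above 0.7 rad).
It fails at once if a piston is dropped (falls faster than 0.7 m/s, about 25 mm, out of the fingers) ((linear speed of piston_a above 0.7 m/s and contact force between the fingers and piston_a below 0.1 N) or (linear speed of piston_b above 0.7 m/s and contact force between the fingers and piston_b below 0.1 N) or (linear speed of piston_c above 0.7 m/s and contact force between the fingers and piston_c below 0.1 N) or (linear speed of piston_d above 0.7 m/s and contact force between the fingers and piston_d below 0.1 N)).
It fails at once if a bystander (connecting rod, bolt dish, spanner, oil bottle) is shifted by more than 30 mm (distance of any of con_rod, bolt_dish, spanner, oil_bottle from where it was at the start of the episode above 0.03 m).
It also fails if it takes over 99 s, if anything falls off the work surface, if the arm or the gripper's body presses on something with over 40 N, if the wrist force passes 120 N, or if a joint passes its speed limit or range.

### The arm

A 6-joint arm with a two-finger parallel gripper is mounted at the origin on the work surface. World frame = base frame: x ahead of the robot, y to its left, z up, the work surface at z = 0. Lengths are in m, angles in degrees, forces in N, time in s.
With the tool pointing down it reaches from about 0.35 to 0.875 m from the base axis. Payload 4.2 kg.
Tool frame: the origin (TCP) lies on the front face of the gripper's body, between the roots of the fingers; the fingertips stand 70 mm ahead of it and the grasp point (between the pads) lies 51 mm ahead of it; z points along the fingers, y is the line along which they close (so a half turn about z gives the same grasp; the last joint's range is limited). The gripper opens to 87 mm and grips with 3 to 60 N. Pads are 19 mm wide; open, the fingers measure 117 mm over their backs; the gripper's body (75 mm by 190 mm) begins 51 mm behind the grasp point.
Start: joints at [-52.792, 22.042, 0.453, 0, -68.411, -14.817], TCP at [0.238, -0.578, 0.292] pointing down, gripper open.
Joint ranges: [-179.83, 179.83], [-69.29, 118.12], [-61.27, 80.66], [-181.25, 117.63], [-171.15, -9.14], [-177.46, 177.46]. Speed limits (degrees/s): [159.86, 159.86, 180, 180, 180, 180].

### API

Orientations are given as a 3x3 rotation matrix whose columns are the frame's x, y, z axes.
In Python, from station import r gives the robot as it stands.
- The arm moves only by the shell command python3 -m pendant 'ROWS' [OPENING]. ROWS is JSON, a list of rows, each a list of 2 entries, a list of its own where there are three numbers: the shift along the tool's x, y, z in mm, then the turn, a rotation vector about the tool's x, y, z in rad. A call has 1 to 10 rows; each row is the pose to reach, as a shift and turn from the pose commanded when the call began, along the tool's axes at that moment; what a row does not reach only later rows make up. A row lasts 1/10 s, in which the tool goes at most 50 mm and 8.59 degrees, less where a joint would pass 70% of its speed; a pose out of reach is approached as far as the arm can. A call with a gripper value outside its range is refused whole. OPENING is the opening, from 0 (shut) to 1 (fully open), set as the call begins (- or left out, the last holds). The fingers move at their own pace and stop on an object; the grip force is fixed at half the most. Time passes only in rows, so rows that repeat a pose let the fingers close. It gives the time, the measured TCP pose, the force, the opening and the grip force at its end, in the units of the state.
- r.sense(): the state, without advancing time (a new reading comes with each control period).
- r.capture(name): name is "side" or "top" or "wrist"; returns a dict with "frame" (384x512x3 uint8, red, green, blue), "vertical_fov" (degrees; the focal length in pixels is half the picture's height over the tangent of half this angle, whatever the lens; pixels are square), "cx", "cy" (the principal point, pixels), "distortion" ([k1, k2, p1, p2, k3] as OpenCV has them; the pictures are not rectified), "rvec" (rotation vector, rad) and "tvec" (3), from world to camera coordinates, as OpenCV has them. Camera axes: x right, y down, z forward; pixel columns grow to the right and rows downward; lengths in m; the calibration is good to about 2 mm. A picture is of the moment at which its call begins. There is no depth.
- r.finish_job(): hands the job in; it is judged then, once.
The state is a dict: "time_s": time; "joints": joint angles; "joint_velocities": joint speeds; "effort": joint torques, N m; "tcp_pos": TCP position; "ee_rot": TCP orientation; "wrist_force": force on the tool from outside, world axes, zero at the start; "moment": the same for the moment, N m; "gripper_width": opening from 0.0 (shut) to 1.0 (fully open); "gripper_force": force on a finger pad.
Only numpy, scipy, OpenCV 4.12 (cv2) and the standard library are available. Lean on these libraries where they do the work, as an engineer would, in place of code of your own. Each camera call takes 0.05 s, during which the arm holds its last target. There are 200 camera calls.

## Working session

There is one attempt and no reset: what is moved stays moved. The work goes in short steps, Python scripts to look and compute and a shell command to move; the robot and the scene stay as the last step left them, time stands still between calls to the robot, and variables do not carry over. Pictures are saved under pics/ and viewed, at most 14 in all, crops included, and the job is handed in when it is done.

```bash
ls; mkdir -p pics; cat > h.py <<'E'
import numpy as np,cv2
from station import r
def cam(n):
    c=r.capture(n); f=192/np.tan(np.radians(c["vertical_fov"])/2)
    K=np.array([[f,0,c["cx"]],[0,f,c["cy"]],[0,0,1]]); R=cv2.Rodrigues(np.array(c["rvec"],float))[0]
    return dict(im=np.array(c["frame"]),K=K,D=np.array(c["distortion"],float),R=R,t=np.array(c["tvec"],float).ravel(),rv=np.array(c["rvec"],float))
def ray(c,uv,z):
    p=cv2.undistortPoints(np.array(uv,float).reshape(-1,1,2),c["K"],c["D"]).reshape(-1,2)
    d=np.c_[p,np.ones(len(p))]@c["R"]; o=-c["R"].T@c["t"]
    return o+d*((z-o[2])/d[:,2])[:,None]
def proj(c,P): return cv2.projectPoints(np.array(P,float).reshape(-1,3),c["rv"],c["t"],c["K"],c["D"])[0].reshape(-1,2)
def save(n,im,s=1.5): cv2.imwrite("pics/"+n,cv2.resize(im[...,::-1],None,fx=s,fy=s,interpolation=cv2.INTER_CUBIC))
E
python3 - <<'E'
from h import *
for n in("top","side"):
    c=cam(n); save(n+"0.png",c["im"]); np.save(n+"0.npy",c,allow_pickle=True); print(n,-c["R"].T@c["t"])
s=r.sense();print(s["tcp_pos"],s["ee_rot"],s["gripper_width"])
E
```

```text
pics
top [ 0.2885296  -0.00615424  1.60600158]
side [0.10326427 0.80202468 0.68267018]
[ 0.23795751 -0.57750142  0.29126508] [[-9.24674059e-01 -3.80758697e-01 -8.36240755e-04]
 [-3.80759603e-01  9.24672357e-01  1.77677845e-03]
 [ 9.67248613e-05  1.96134764e-03 -9.99998072e-01]] 0.9981507921911832
```

View pics/top0.png

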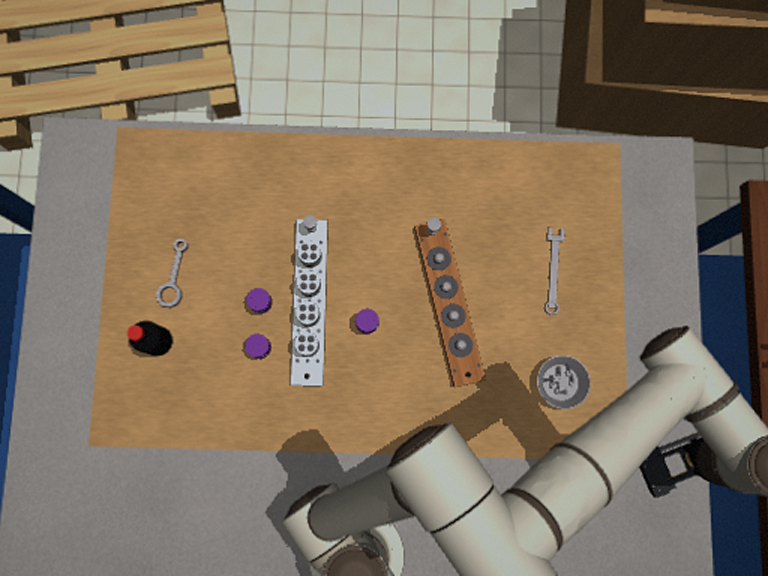

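View pics/side0.png

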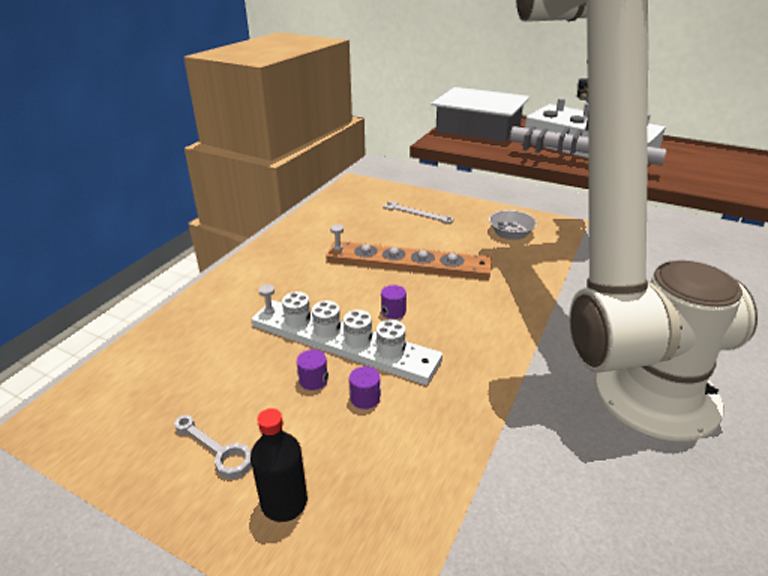

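The top view shows the white wash rack with its post at (309,224) and silver pistons at (309,252), (308,282), (307,313) and (306,344). The wooden rack has its post at (433,227) and stubs at (439,258), (446,287), (454,316) and (461,345). Both posts are at the far end, so the order runs from far to near on both racks.

Things that could be taken for the pistons are the purple cups at (258,300), (257,346) and (367,321). I choose the four silver ones on the white rack.

```bash
python3 - <<'E'
from h import *
c=np.load("top0.npy",allow_pickle=True).item(); im=c["im"]
save("crop1.png",im[135:265,180:335],5)
hsv=cv2.cvtColor(im,cv2.COLOR_RGB2HSV)
# stubs: grey washers on brown rack
m=((hsv[...,1]<70)).astype(np.uint8)
out=[]
for (u,v) in [(439,258),(446,287),(454,316),(461,345)]:
    u/=1.5;v/=1.5;w=np.zeros_like(m);cv2.circle(w,(int(round(u)),int(round(v))),10,1,-1)
    n,l,st,ce=cv2.connectedComponentsWithStats(m*w); k=1+np.argmax(st[1:,4]); out.append(ce[k]);print(ce[k],st[k])
S=ray(c,out,0.022);print("stubs",S.round(4).tolist(),np.linalg.norm(np.diff(S,axis=0),axis=1))
P=ray(c,np.array([(309,252),(308,282),(307,313),(306,344)])/1.5,0.07);print("pist",P.round(4).tolist(),np.linalg.norm(np.diff(P,axis=0),axis=1))
print("posts",ray(c,np.array([(309,224),(433,227)])/1.5,0.078).round(3).tolist())
E
```

```text
[292.29015544 172.06217617] [285 165  16  15 193]
[296.97395833 191.00520833] [290 184  16  15 192]
[301.72636816 210.17910448] [294 203  16  16 201]
[306.65024631 229.55665025] [299 222  16  16 203]
stubs [[0.6403, -0.1638, 0.022], [0.5766, -0.1802, 0.022], [0.513, -0.1966, 0.022], [0.4495, -0.2134, 0.022]] [0.06576014 0.06572395 0.06564366]
pist [[0.6344, 0.1201, 0.07], [0.5687, 0.1195, 0.07], [0.5017, 0.1188, 0.07], [0.4357, 0.118, 0.07]] [0.06571644 0.06698133 0.06604134]
posts [[0.694, 0.122, 0.078], [0.696, -0.146, 0.078]]
```

View pics/crop1.png

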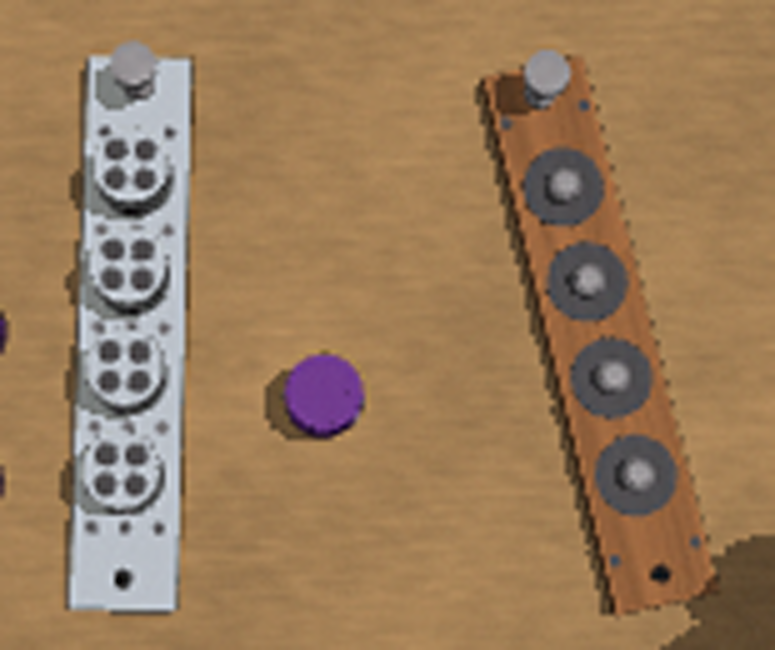

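The crop confirms four silver crowns with four holes each, centred in native pixels at about (206,168), (205,188), (205,208) and (204,229). The purple cups are separate. Next I fly over the wash row and take a closer look with the wrist camera.

```bash
cat >> h.py <<'E'
def go(x,y,z,head=None):
    "shift in tool axes (mm) and turn about tool z (rad) to TCP x,y,z with row heading (deg)"
    s=r.sense();R=np.array(s["ee_rot"]);p=np.array(s["tcp_pos"])
    d=R.T@(np.array([x,y,z])-p)*1000
    w=np.zeros(3)
    if head is not None:
        a=np.radians(head);x_=np.array([-np.cos(a),-np.sin(a),0]);z_=np.array([0,0,-1.]);G=np.c_[x_,np.cross(z_,x_),z_]
        w=cv2.Rodrigues(R.T@G)[0].ravel()
    print("shift",d.round(1),"turn",w.round(4),"t",round(s["time_s"],2),"w",round(s["gripper_width"],3),"gf",round(s["gripper_force"],1))
E
python3 - <<'E'
from h import *
go(0.535,0.12,0.30,0.6)
E
```

```text
shift [-540.2  531.9   -7.7] turn [ 0.0019 -0.0005  0.3801] t 0.1 w 0.998 gf 0.0
```

```bash
python3 -m pendant '[[[-20,20,0],[0,0,0]],[[-50,50,0],[0,0,0.03]],[[-83,82,0],[0,0,0.07]],[[-116,115,-2],[0,0,0.11]],[[-149,148,-3],[0,0,0.15]],[[-182,180,-4],[0,0,0.19]],[[-215,213,-5],[0,0,0.23]],[[-248,246,-6],[0,0,0.27]],[[-281,278,-7],[0,0,0.31]],[[-314,310,-8],[0,0,0.36]]]' 1; python3 -c "
from h import *
go(0.535,0.12,0.30,0.6)"
```

```text
time_s: 1.1
tcp_pos: [0.4104, -0.1697, 0.3002]
ee_rot: [[-1.0, -0.029, 0.0], [-0.029, 1.0, 0.0], [-0.0, 0.0, -1.0]]
wrist_force: [1.3, -0.4, 0.8]
gripper_width: 0.998
gripper_force: 0.0
shift [-132.9  286.     0.3] turn [0.0002 0.0001 0.0185] t 1.1 w 0.998 gf 0.0
```

```bash
python3 -m pendant '[[[-17,36,0],[0,0,0.01]],[[-34,73,0],[0,0,0.018]],[[-51,110,0],[0,0,0.018]],[[-68,147,0],[0,0,0.018]],[[-85,184,0],[0,0,0.018]],[[-102,220,0],[0,0,0.018]],[[-119,255,0],[0,0,0.018]],[[-133,286,0],[0,0,0.018]],[[-133,286,0],[0,0,0.018]]]'; python3 -c "
from h import *
c=cam('wrist');save('w1.png',c['im']);np.save('w1.npy',c,allow_pickle=True)
print(proj(c,[(0.6344,0.1201,.07),(0.5687,.1195,.07),(.5017,.1188,.07),(.4357,.118,.07)])*1.5)"
```

```text
time_s: 2.0
tcp_pos: [0.5356, 0.1215, 0.2991]
ee_rot: [[-1.0, -0.016, -0.001], [-0.016, 1.0, -0.0], [0.001, -0.0, -1.0]]
wrist_force: [0.5, 0.1, -0.4]
gripper_width: 0.997
gripper_force: 0.0
[[381.82283951 382.65601618]
 [382.11125716 307.81848722]
 [382.33594428 222.68508649]
 [382.44420998 129.4047196 ]]
```

View pics/w1.png

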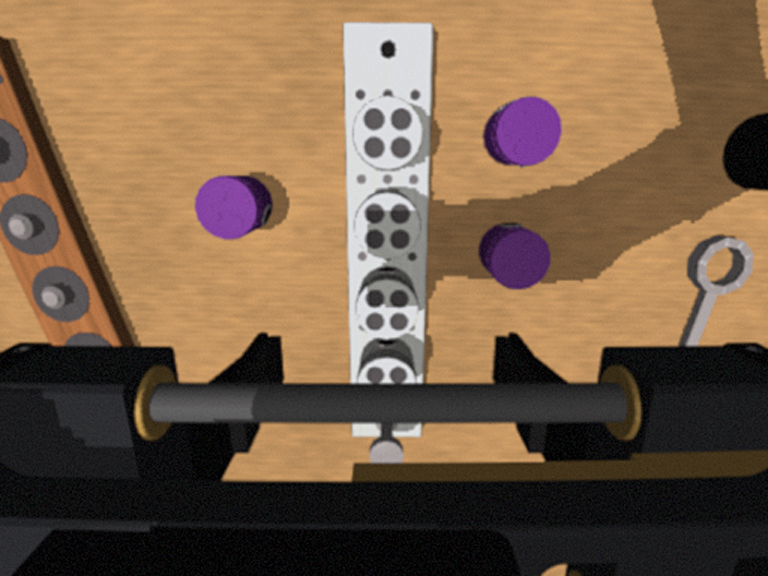

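The wrist picture shows crowns at (388,133), (388,226), (387,310) and (387,376), the last one partly hidden. They lie about 5 px to the right of where the top view predicted, so I combine the two views.

```bash
python3 -c "
from h import *
c=np.load('w1.npy',allow_pickle=True).item()
print(ray(c,np.array([(388,133),(388.5,226.5),(387.5,310)])/1.5,.07).round(4))
go(0.6345,0.122,0.23,0.6)"
```

```text
[[0.4381 0.122  0.07  ]
 [0.5045 0.1235 0.07  ]
 [0.5704 0.1238 0.07  ]]
shift [-100.     0.6   69. ] turn [-0.0006 -0.0017  0.0047] t 2.05 w 0.996 gf 0.0
```

```bash
python3 -m pendant '[[[-30,0,20],[0,0,0.005]],[[-60,0,45],[0,0,0.005]],[[-85,0,75],[0,0,0.005]],[[-101,0,105],[0,0,0.005]],[[-101,0,130],[0,0,0.005]],[[-101,0,155],[0,0,0.005]],[[-101,0,175],[0,0,0.005]],[[-101,0,190],[0,0,0.005]],[[-101,0,199],[0,0,0.005]],[[-101,0,199],[0,0,0.005]]]'; python3 -c "
from h import *
go(0.636,0.122,0.10,0.6)"
```

```text
time_s: 3.05
tcp_pos: [0.6345, 0.1185, 0.1]
ee_rot: [[-1.0, -0.007, -0.003], [-0.007, 1.0, -0.001], [0.003, -0.001, -1.0]]
wrist_force: [0.0, -0.6, 0.4]
gripper_width: 1.003
gripper_force: 0.0
shift [-1.5  3.5 -0. ] turn [-0.0011 -0.003  -0.0037] t 3.05 w 1.003 gf 0.0
```

```bash
python3 -m pendant '[[[-1.5,3.5,0],[0,0,0]],[[-1.5,3.5,0],[0,0,0]]]' ; python3 -m pendant '[[[0,0,0],[0,0,0]],[[0,0,0],[0,0,0]],[[0,0,0],[0,0,0]],[[0,0,0],[0,0,0]],[[0,0,0],[0,0,0]],[[0,0,0],[0,0,0]]]' 0; python3 -c "
from h import *
go(0.636,0.122,0.17,0.6); c=cam('side');save('s1.png',c['im'][130:290,130:340],3)"
```

```text
time_s: 3.25
tcp_pos: [0.6378, 0.1236, 0.1026]
ee_rot: [[-1.0, -0.008, 0.002], [-0.008, 1.0, 0.001], [-0.002, 0.001, -1.0]]
wrist_force: [0.4, 0.5, 0.5]
gripper_width: 1.001
gripper_force: 0.0
time_s: 3.85
tcp_pos: [0.6369, 0.1231, 0.1013]
ee_rot: [[-1.0, -0.008, -0.0], [-0.008, 1.0, -0.0], [0.0, -0.0, -1.0]]
wrist_force: [0.7, -0.0, 0.2]
gripper_width: 0.575
gripper_force: 30.0
shift [  0.9  -1.1 -68.7] turn [-0.0001 -0.0002 -0.0026] t 3.85 w 0.575 gf 30.0
```

View pics/s1.png

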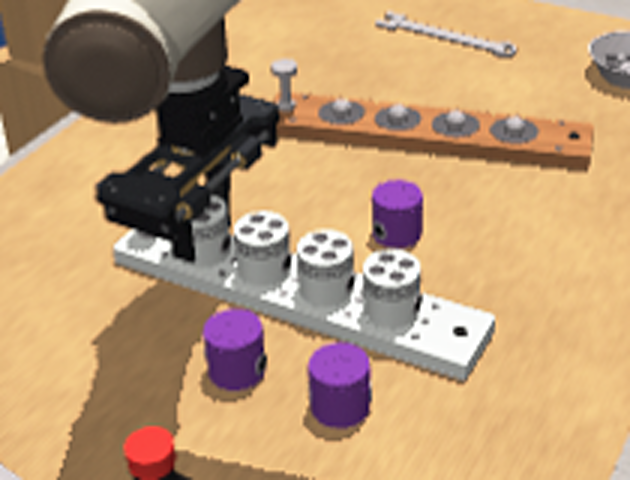

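The side view shows the piston nearest the post (crop (205,215)) held between the fingers, still upright, at a 50 mm opening. I lift it and carry it over the wooden row, where I will look again with the wrist camera.

```bash
python3 -m pendant '[[[0,0,-10],[0,0,0]],[[0,0,-30],[0,0,0]],[[0,0,-55],[0,0,0]],[[0,0,-80],[0,0,0]],[[5,-20,-100],[0,0,-0.02]],[[14,-50,-120],[0,0,-0.06]],[[24,-85,-135],[0,0,-0.1]],[[34,-120,-150],[0,0,-0.14]],[[44,-155,-165],[0,0,-0.18]],[[54,-190,-175],[0,0,-0.22]]]' ; python3 -c "
from h import *
go(0.56,-0.185,0.29,14.6)"
```

```text
time_s: 4.9
tcp_pos: [0.584, -0.0686, 0.2782]
ee_rot: [[-0.974, -0.228, 0.002], [-0.228, 0.974, 0.0], [-0.002, -0.0, -1.0]]
wrist_force: [1.8, -0.6, -0.5]
gripper_width: 0.579
gripper_force: 30.0
shift [  49.8 -107.9  -11.9] turn [-0.0004  0.0022 -0.025 ] t 4.9 w 0.579 gf 30.0
```

```bash
python3 -m pendant '[[[15,-32,-4],[0,0,-0.01]],[[30,-65,-8],[0,0,-0.02]],[[42,-92,-12],[0,0,-0.025]],[[50,-108,-12],[0,0,-0.025]],[[50,-108,-12],[0,0,-0.025]]]' ; python3 -c "
from h import *
c=cam('wrist');save('w2.png',c['im']);np.save('w2.npy',c,allow_pickle=True)
S=[[0.6403, -0.1638, 0.034], [0.5766, -0.1802, 0.034], [0.513, -0.1966, 0.034], [0.4495, -0.2134, 0.034]]
print(proj(c,S)*1.5); s=r.sense();print(s['tcp_pos'],s['ee_rot'])"
```

```text
time_s: 5.4
tcp_pos: [0.5592, -0.1858, 0.2889]
ee_rot: [[-0.969, -0.247, 0.0], [-0.247, 0.969, -0.0], [-0.0, -0.0, -1.0]]
wrist_force: [0.5, 0.4, -0.5]
gripper_width: 0.568
gripper_force: 30.0
[[387.20536342 352.85231419]
 [386.99808859 280.61235833]
 [386.73888009 200.9009455 ]
 [385.91018641 113.09854168]]
[ 0.55956934 -0.18464832  0.28865353] [[-9.68773169e-01 -2.47948417e-01  3.59419462e-04]
 [-2.47948322e-01  9.68773217e-01  2.89099549e-04]
 [-4.19877724e-04  1.90954434e-04 -9.99999894e-01]]
```

View pics/w2.png

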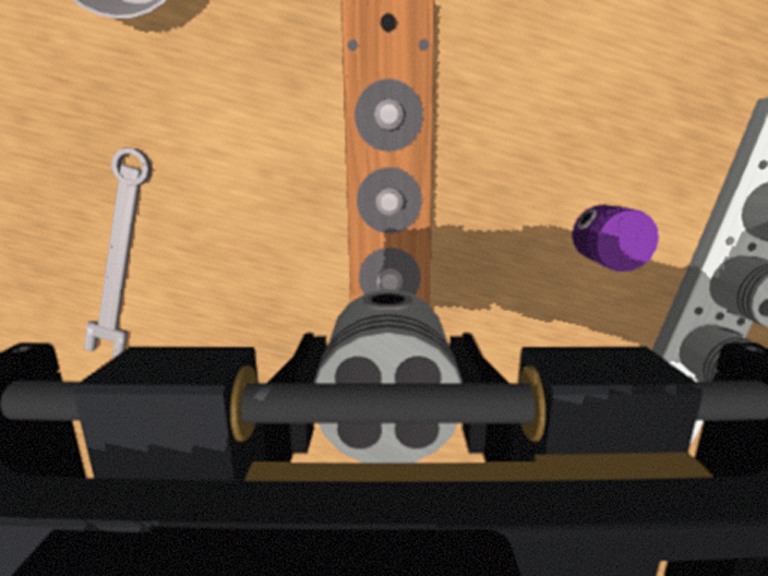

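The stub tops are at (388,113), (388,201) and (389,281), within about 2 px of the top-view prediction. The held piston sits upright and centred. I set it down on place a.

```bash
python3 -c "
from h import *
go(0.641,-0.1625,0.102,14.6)"
```

```text
shift [-84.3   1.2 186.7] turn [ 0.0002  0.0004 -0.0043] t 5.45 w 0.571 gf 30.0
```

```bash
python3 -m pendant '[[[-25,0,20],[0,0,-0.004]],[[-55,1,50],[0,0,-0.004]],[[-76,1,85],[0,0,-0.004]],[[-84,1,115],[0,0,-0.004]],[[-84,1,140],[0,0,-0.004]],[[-84,1,158],[0,0,-0.004]],[[-84,1,170],[0,0,-0.004]],[[-84,1,178],[0,0,-0.004]],[[-84,1,180],[0,0,-0.004]],[[-84,1,180],[0,0,-0.004]]]' ; python3 -c "
from h import *
go(0.641,-0.1625,0.101,14.6)"
```

```text
time_s: 6.45
tcp_pos: [0.6415, -0.1616, 0.1089]
ee_rot: [[-0.967, -0.254, 0.001], [-0.254, 0.967, -0.0], [-0.001, -0.0, -1.0]]
wrist_force: [0.5, 0.3, -0.9]
gripper_width: 0.575
gripper_force: 30.0
shift [ 0.7 -0.7  7.9] turn [-0.0004  0.0009  0.0024] t 6.45 w 0.575 gf 30.0
```

```bash
python3 -m pendant '[[[0,0,2],[0,0,0]],[[0,0,4],[0,0,0]],[[0,0,5.5],[0,0,0]],[[0,0,7],[0,0,0]],[[0,0,7],[0,0,0]]]' ; python3 -m pendant '[[[0,0,1],[0,0,0]],[[0,0,1],[0,0,0]]]'
```

```text
time_s: 6.95
tcp_pos: [0.6412, -0.1618, 0.1013]
ee_rot: [[-0.967, -0.254, 0.0], [-0.254, 0.967, -0.0], [-0.0, -0.0, -1.0]]
wrist_force: [0.2, 0.8, -0.7]
gripper_width: 0.578
gripper_force: 30.0
time_s: 7.15
tcp_pos: [0.6412, -0.1618, 0.1012]
ee_rot: [[-0.967, -0.254, 0.0], [-0.254, 0.967, -0.0], [-0.0, -0.0, -1.0]]
wrist_force: [-2.9, 1.2, 5.7]
gripper_width: 0.574
gripper_force: 30.0
```

```bash
python3 -m pendant '[[[0,0,0],[0,0,0]],[[0,0,0],[0,0,0]],[[0,0,0],[0,0,0]],[[0,0,0],[0,0,0]],[[0,0,-10],[0,0,0]],[[0,0,-30],[0,0,0]],[[0,0,-60],[0,0,0]],[[0,0,-90],[0,0,0]],[[0,0,-90],[0,0,0]]]' 1; python3 -c "
from h import *
go(0.570,0.1225,0.19,0.6);c=cam('side');save('s2.png',c['im'][130:290,130:340],3)"
```

```text
time_s: 8.05
tcp_pos: [0.6438, -0.1622, 0.1965]
ee_rot: [[-0.967, -0.255, 0.011], [-0.255, 0.967, -0.002], [-0.01, -0.005, -1.0]]
wrist_force: [0.3, 0.1, -0.2]
gripper_width: 0.998
gripper_force: 0.0
shift [ -1.2 294.2   5.2] turn [-0.0033  0.0106  0.2474] t 8.05 w 0.998 gf 0.0
```

View pics/s2.png

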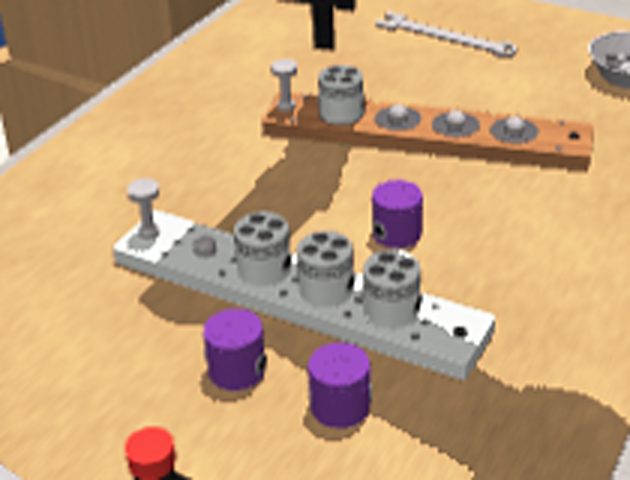

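The first piston is seated upright over place a (crop (341,95)). I go on to piston b.

```bash
python3 -m pendant '[[[0,25,0],[0,0,0.02]],[[0,60,0],[0,0,0.05]],[[-1,95,0],[0,0,0.08]],[[-1,130,0],[0,0,0.11]],[[-1,165,0],[0,0,0.14]],[[-1,200,0],[0,0,0.17]],[[-1,235,0],[0,0,0.2]],[[-1,265,0],[0,0,0.23]],[[-1,285,0],[0,0,0.247]],[[-1,294,0],[0,0,0.247]]]'; python3 -m pendant '[[[0,0,0],[0,0,0]],[[0,0,0],[0,0,0]]]'; python3 -c "
from h import *
go(0.570,0.1225,0.101,0.6)"
```

```text
time_s: 9.1
tcp_pos: [0.5666, 0.1243, 0.1896]
ee_rot: [[-1.0, -0.012, -0.001], [-0.012, 1.0, -0.0], [0.001, -0.0, -1.0]]
wrist_force: [0.2, -0.4, 0.3]
gripper_width: 1.003
gripper_force: 0.0
time_s: 9.3
tcp_pos: [0.5674, 0.1222, 0.1899]
ee_rot: [[-1.0, -0.01, -0.001], [-0.01, 1.0, -0.0], [0.001, -0.0, -1.0]]
wrist_force: [1.3, -0.4, 0.3]
gripper_width: 1.0
gripper_force: 0.0
shift [-2.7  0.3 88.9] turn [-0.0004 -0.0008 -0.0008] t 9.3 w 1.0 gf 0.0
```

```bash
python3 -m pendant '[[[-2.5,0,15],[0,0,0]],[[-2.5,0,40],[0,0,0]],[[-2.5,0,65],[0,0,0]],[[-2.5,0,80],[0,0,0]],[[-2.5,0,88],[0,0,0]],[[-2.5,0,89],[0,0,0]],[[-2.5,0,89],[0,0,0]]]'; python3 -m pendant '[[[0,0,0],[0,0,0]],[[0,0,0],[0,0,0]],[[0,0,0],[0,0,0]],[[0,0,0],[0,0,0]],[[0,0,0],[0,0,0]],[[0,0,0],[0,0,0]]]' 0;  python3 -m pendant '[[[0,0,-10],[0,0,0]],[[0,0,-30],[0,0,0]],[[0,0,-55],[0,0,0]],[[0,0,-80],[0,0,0]],[[0,0,-90],[0,0,0]],[[0,0,-90],[0,0,0]]]'; python3 -c "
from h import *
go(0.5773,-0.1785,0.19,14.6)"
```

```text
time_s: 10.0
tcp_pos: [0.5705, 0.1224, 0.1017]
ee_rot: [[-1.0, -0.009, 0.001], [-0.009, 1.0, 0.0], [-0.001, 0.0, -1.0]]
wrist_force: [0.2, 0.3, 1.5]
gripper_width: 1.006
gripper_force: 0.0
time_s: 10.6
tcp_pos: [0.5699, 0.1228, 0.1014]
ee_rot: [[-1.0, -0.01, -0.0], [-0.01, 1.0, -0.0], [0.0, -0.0, -1.0]]
wrist_force: [-0.8, -1.2, 0.7]
gripper_width: 0.572
gripper_force: 30.0
time_s: 11.2
tcp_pos: [0.5705, 0.1232, 0.193]
ee_rot: [[-1.0, -0.01, 0.003], [-0.01, 1.0, 0.002], [-0.003, 0.002, -1.0]]
wrist_force: [-0.3, 0.4, -1.0]
gripper_width: 0.572
gripper_force: 30.0
shift [  -3.8 -301.7    2.5] turn [ 0.0014  0.0035 -0.245 ] t 11.2 w 0.572 gf 30.0
```

```bash
python3 -m pendant '[[[0,-20,0],[0,0,-0.02]],[[-1,-50,0],[0,0,-0.05]],[[-1,-85,0],[0,0,-0.08]],[[-2,-120,0],[0,0,-0.11]],[[-2,-155,0],[0,0,-0.14]],[[-3,-190,0],[0,0,-0.17]],[[-3,-225,0],[0,0,-0.2]],[[-4,-258,0],[0,0,-0.23]],[[-4,-285,0],[0,0,-0.245]],[[-4,-302,0],[0,0,-0.245]]]'; python3 -m pendant '[[[0,0,0],[0,0,0]],[[0,0,0],[0,0,0]]]'; python3 -c "
from h import *
go(0.5773,-0.1785,0.101,14.6)"
```

```text
time_s: 12.2
tcp_pos: [0.5759, -0.1808, 0.1893]
ee_rot: [[-0.968, -0.25, -0.003], [-0.25, 0.968, 0.001], [0.003, 0.001, -1.0]]
wrist_force: [0.1, -0.1, -1.9]
gripper_width: 0.574
gripper_force: 30.0
time_s: 12.4
tcp_pos: [0.5765, -0.1789, 0.1903]
ee_rot: [[-0.968, -0.251, -0.002], [-0.251, 0.968, 0.001], [0.002, 0.001, -1.0]]
wrist_force: [0.1, 0.4, -1.5]
gripper_width: 0.575
gripper_force: 30.0
shift [-1.   0.1 89.3] turn [ 0.001  -0.0016 -0.0009] t 12.4 w 0.575 gf 30.0
```

```bash
python3 -m pendant '[[[-1,0,15],[0,0,0]],[[-1,0,40],[0,0,0]],[[-1,0,60],[0,0,0]],[[-1,0,73],[0,0,0]],[[-1,0,80],[0,0,0]],[[-1,0,83],[0,0,0]],[[-1,0,86],[0,0,0]],[[-1,0,88],[0,0,0]],[[-1,0,89],[0,0,0]],[[-1,0,89.5],[0,0,0]]]'; python3 -m pendant '[[[0,0,0],[0,0,0]],[[0,0,0],[0,0,0]]]'
```

```text
time_s: 13.4
tcp_pos: [0.5781, -0.1789, 0.1021]
ee_rot: [[-0.968, -0.252, 0.001], [-0.252, 0.968, -0.0], [-0.001, -0.0, -1.0]]
wrist_force: [-0.2, -0.5, -1.2]
gripper_width: 0.573
gripper_force: 30.0
time_s: 13.6
tcp_pos: [0.578, -0.1789, 0.102]
ee_rot: [[-0.968, -0.252, 0.0], [-0.252, 0.968, -0.0], [-0.0, -0.0, -1.0]]
wrist_force: [-0.1, 0.3, -2.4]
gripper_width: 0.574
gripper_force: 30.0
```

```bash
python3 -m pendant '[[[0,0,1],[0,0,0]],[[0,0,2],[0,0,0]],[[0,0,2],[0,0,0]]]'; python3 -m pendant '[[[0,0,1],[0,0,0]],[[0,0,0],[0,0,0]],[[0,0,0],[0,0,0]],[[0,0,0],[0,0,0]],[[0,0,-10],[0,0,0]],[[0,0,-30],[0,0,0]],[[0,0,-60],[0,0,0]],[[0,0,-88],[0,0,0]],[[0,0,-88],[0,0,0]],[[0,0,-88],[0,0,0]]]' 1; python3 -c "
from h import *
go(0.5035,0.122,0.19,0.6)"
```

```text
time_s: 13.9
tcp_pos: [0.5781, -0.1789, 0.1014]
ee_rot: [[-0.968, -0.253, 0.001], [-0.253, 0.968, -0.0], [-0.001, -0.001, -1.0]]
wrist_force: [-2.7, 1.4, 6.9]
gripper_width: 0.571
gripper_force: 30.0
time_s: 14.9
tcp_pos: [0.5781, -0.1788, 0.189]
ee_rot: [[-0.968, -0.252, 0.002], [-0.252, 0.968, 0.0], [-0.002, -0.0, -1.0]]
wrist_force: [-0.6, -0.5, -0.4]
gripper_width: 0.998
gripper_force: 0.0
shift [ -3.6 309.9  -1.2] turn [-2.000e-04  2.200e-03  2.442e-01] t 14.9 w 0.998 gf 0.0
```

```bash
python3 -m pendant '[[[0,25,0],[0,0,0.02]],[[-1,60,0],[0,0,0.05]],[[-1,95,0],[0,0,0.08]],[[-2,132,0],[0,0,0.11]],[[-2,170,0],[0,0,0.14]],[[-3,208,0],[0,0,0.17]],[[-3,245,0],[0,0,0.2]],[[-4,277,0],[0,0,0.23]],[[-4,300,0],[0,0,0.244]],[[-4,310,0],[0,0,0.244]]]'; python3 -m pendant '[[[0,0,0],[0,0,0]],[[0,0,0],[0,0,0]]]'; python3 -c "
from h import *
go(0.5035,0.122,0.101,0.6)"
```

```text
time_s: 15.9
tcp_pos: [0.5026, 0.1236, 0.1868]
ee_rot: [[-1.0, -0.013, -0.002], [-0.013, 1.0, -0.001], [0.002, -0.001, -1.0]]
wrist_force: [0.5, 1.2, 0.3]
gripper_width: 0.997
gripper_force: 0.0
time_s: 16.1
tcp_pos: [0.5035, 0.1216, 0.1872]
ee_rot: [[-1.0, -0.011, -0.001], [-0.011, 1.0, -0.001], [0.001, -0.001, -1.0]]
wrist_force: [0.1, -0.1, 0.4]
gripper_width: 0.998
gripper_force: 0.0
shift [-0.1  0.5 86.2] turn [-0.0007 -0.0012  0.0003] t 16.1 w 0.998 gf 0.0
```

```bash
python3 -m pendant '[[[0,0.5,15],[0,0,0]],[[0,0.5,40],[0,0,0]],[[0,0.5,65],[0,0,0]],[[0,0.5,80],[0,0,0]],[[0,0.5,86],[0,0,0]],[[0,0.5,87],[0,0,0]],[[0,0.5,87],[0,0,0]]]'; python3 -m pendant '[[[0,0,0],[0,0,0]],[[0,0,0],[0,0,0]],[[0,0,0],[0,0,0]],[[0,0,0],[0,0,0]],[[0,0,0],[0,0,0]],[[0,0,0],[0,0,0]]]' 0;  python3 -m pendant '[[[0,0,-10],[0,0,0]],[[0,0,-30],[0,0,0]],[[0,0,-55],[0,0,0]],[[0,0,-80],[0,0,0]],[[0,0,-90],[0,0,0]],[[0,0,-90],[0,0,0]]]'; python3 -c "
from h import *
go(0.5135,-0.195,0.19,14.6)"
```

```text
time_s: 16.8
tcp_pos: [0.5041, 0.1223, 0.1012]
ee_rot: [[-1.0, -0.01, 0.001], [-0.01, 1.0, 0.0], [-0.001, 0.0, -1.0]]
wrist_force: [0.7, -0.4, 0.4]
gripper_width: 0.999
gripper_force: 0.0
time_s: 17.4
tcp_pos: [0.5036, 0.1226, 0.1009]
ee_rot: [[-1.0, -0.011, -0.0], [-0.011, 1.0, -0.0], [0.0, -0.0, -1.0]]
wrist_force: [0.2, -0.3, 0.9]
gripper_width: 0.57
gripper_force: 30.0
time_s: 18.0
tcp_pos: [0.5041, 0.123, 0.1923]
ee_rot: [[-1.0, -0.011, 0.003], [-0.011, 1.0, 0.002], [-0.003, 0.002, -1.0]]
wrist_force: [-0.3, -0.3, -0.6]
gripper_width: 0.572
gripper_force: 30.0
shift [  -5.9 -318.1    1.7] turn [ 0.0016  0.0034 -0.244 ] t 18.0 w 0.572 gf 30.0
```

```bash
python3 -m pendant '[[[0,-20,0],[0,0,-0.02]],[[-1,-52,0],[0,0,-0.05]],[[-2,-88,0],[0,0,-0.08]],[[-2,-126,0],[0,0,-0.11]],[[-3,-164,0],[0,0,-0.14]],[[-4,-202,0],[0,0,-0.17]],[[-4,-240,0],[0,0,-0.2]],[[-5,-275,0],[0,0,-0.23]],[[-6,-302,0],[0,0,-0.244]],[[-6,-318,0],[0,0,-0.244]]]'; python3 -m pendant '[[[0,0,0],[0,0,0]],[[0,0,0],[0,0,0]]]'; python3 -c "
from h import *
go(0.5135,-0.195,0.101,14.6)"
```

```text
time_s: 19.0
tcp_pos: [0.5121, -0.1971, 0.1888]
ee_rot: [[-0.968, -0.25, -0.003], [-0.25, 0.968, 0.001], [0.003, 0.001, -1.0]]
wrist_force: [0.8, 0.4, -0.5]
gripper_width: 0.575
gripper_force: 30.0
time_s: 19.2
tcp_pos: [0.5123, -0.1952, 0.1893]
ee_rot: [[-0.968, -0.251, -0.003], [-0.251, 0.968, 0.001], [0.002, 0.001, -1.0]]
wrist_force: [-0.1, -0.1, -0.5]
gripper_width: 0.573
gripper_force: 30.0
shift [-1.4 -0.2 88.3] turn [ 0.0014 -0.0024 -0.0012] t 19.2 w 0.573 gf 30.0
```

```bash
python3 -m pendant '[[[-1,0,15],[0,0,0]],[[-1,0,40],[0,0,0]],[[-1,0,60],[0,0,0]],[[-1,0,73],[0,0,0]],[[-1,0,80],[0,0,0]],[[-1,0,83],[0,0,0]],[[-1,0,86],[0,0,0]],[[-1,0,88],[0,0,0]],[[-1,0,89.5],[0,0,0]],[[-1,0,90],[0,0,0]]]'; python3 -m pendant '[[[0,0,0],[0,0,0]],[[0,0,0],[0,0,0]]]'
```

```text
time_s: 20.2
tcp_pos: [0.5142, -0.195, 0.101]
ee_rot: [[-0.968, -0.252, 0.001], [-0.252, 0.968, -0.0], [-0.001, -0.0, -1.0]]
wrist_force: [0.5, 1.2, -0.8]
gripper_width: 0.574
gripper_force: 30.0
time_s: 20.4
tcp_pos: [0.5141, -0.1951, 0.101]
ee_rot: [[-0.968, -0.252, 0.0], [-0.252, 0.968, -0.0], [-0.0, -0.0, -1.0]]
wrist_force: [-0.0, 0.5, -1.9]
gripper_width: 0.575
gripper_force: 30.0
```

```bash
python3 -m pendant '[[[0,0,1],[0,0,0]],[[0,0,1.5],[0,0,0]],[[0,0,1.5],[0,0,0]]]'; python3 -m pendant '[[[0,0,1],[0,0,0]],[[0,0,0],[0,0,0]],[[0,0,0],[0,0,0]],[[0,0,0],[0,0,0]],[[0,0,-10],[0,0,0]],[[0,0,-30],[0,0,0]],[[0,0,-60],[0,0,0]],[[0,0,-88],[0,0,0]],[[0,0,-88],[0,0,0]],[[0,0,-88],[0,0,0]]]' 1; python3 -c "
from h import *
go(0.4375,0.1215,0.19,0.6)"
```

```text
time_s: 20.7
tcp_pos: [0.5142, -0.1951, 0.1008]
ee_rot: [[-0.968, -0.252, 0.0], [-0.252, 0.968, -0.0], [-0.0, -0.001, -1.0]]
wrist_force: [-3.4, 1.8, 8.7]
gripper_width: 0.573
gripper_force: 30.0
time_s: 21.7
tcp_pos: [0.5142, -0.195, 0.1884]
ee_rot: [[-0.968, -0.252, 0.002], [-0.252, 0.968, 0.0], [-0.002, -0.0, -1.0]]
wrist_force: [-0.1, -0.3, 0.1]
gripper_width: 1.002
gripper_force: 0.0
shift [ -5.5 325.6  -1.8] turn [-2.000e-04  2.200e-03  2.441e-01] t 21.7 w 1.002 gf 0.0
```

```bash
python3 -m pendant '[[[0,25,0],[0,0,0.02]],[[-1,62,0],[0,0,0.05]],[[-2,100,0],[0,0,0.08]],[[-2,138,0],[0,0,0.11]],[[-3,178,0],[0,0,0.14]],[[-4,218,0],[0,0,0.17]],[[-4,257,0],[0,0,0.2]],[[-5,290,0],[0,0,0.23]],[[-6,315,0],[0,0,0.244]],[[-6,326,0],[0,0,0.244]]]'; python3 -m pendant '[[[0,0,0],[0,0,0]],[[0,0,0],[0,0,0]]]'; python3 -c "
from h import *
go(0.4375,0.1215,0.101,0.6)"
```

```text
time_s: 22.7
tcp_pos: [0.4368, 0.1234, 0.1865]
ee_rot: [[-1.0, -0.013, -0.001], [-0.013, 1.0, -0.001], [0.001, -0.001, -1.0]]
wrist_force: [1.0, 0.3, 0.0]
gripper_width: 0.996
gripper_force: 0.0
time_s: 22.9
tcp_pos: [0.4374, 0.1214, 0.1868]
ee_rot: [[-1.0, -0.011, -0.001], [-0.011, 1.0, -0.001], [0.001, -0.001, -1.0]]
wrist_force: [-0.3, 0.2, -0.7]
gripper_width: 1.0
gripper_force: 0.0
shift [-0.2  0.2 85.8] turn [-0.0008 -0.0013  0.0003] t 22.9 w 1.0 gf 0.0
```

```bash
python3 -m pendant '[[[0,0,15],[0,0,0]],[[0,0,40],[0,0,0]],[[0,0,65],[0,0,0]],[[0,0,80],[0,0,0]],[[0,0,86],[0,0,0]],[[0,0,86],[0,0,0]],[[0,0,86],[0,0,0]]]'; python3 -m pendant '[[[0,0,0],[0,0,0]],[[0,0,0],[0,0,0]],[[0,0,0],[0,0,0]],[[0,0,0],[0,0,0]],[[0,0,0],[0,0,0]],[[0,0,0],[0,0,0]]]' 0;  python3 -m pendant '[[[0,0,-10],[0,0,0]],[[0,0,-30],[0,0,0]],[[0,0,-55],[0,0,0]],[[0,0,-80],[0,0,0]],[[0,0,-90],[0,0,0]],[[0,0,-90],[0,0,0]]]'; python3 -c "
from h import *
go(0.45,-0.212,0.19,14.6)"
```

```text
time_s: 23.6
tcp_pos: [0.4382, 0.1217, 0.1018]
ee_rot: [[-1.0, -0.01, 0.001], [-0.01, 1.0, 0.0], [-0.001, 0.0, -1.0]]
wrist_force: [0.8, 1.1, 0.7]
gripper_width: 1.002
gripper_force: 0.0
time_s: 24.2
tcp_pos: [0.4375, 0.1219, 0.1013]
ee_rot: [[-1.0, -0.011, -0.0], [-0.011, 1.0, -0.0], [0.0, -0.0, -1.0]]
wrist_force: [-0.1, -0.8, 1.8]
gripper_width: 0.574
gripper_force: 30.0
time_s: 24.8
tcp_pos: [0.4381, 0.1224, 0.1926]
ee_rot: [[-1.0, -0.011, 0.003], [-0.011, 1.0, 0.002], [-0.003, 0.002, -1.0]]
wrist_force: [-0.2, 0.3, -1.5]
gripper_width: 0.58
gripper_force: 30.0
shift [  -8.3 -334.5    1.9] turn [ 0.0019  0.0033 -0.244 ] t 24.8 w 0.58 gf 30.0
```

```bash
python3 -m pendant '[[[0,-20,0],[0,0,-0.02]],[[-1,-55,0],[0,0,-0.05]],[[-2,-93,0],[0,0,-0.08]],[[-3,-132,0],[0,0,-0.11]],[[-4,-172,0],[0,0,-0.14]],[[-5,-212,0],[0,0,-0.17]],[[-6,-252,0],[0,0,-0.2]],[[-7,-288,0],[0,0,-0.23]],[[-8,-317,0],[0,0,-0.244]],[[-8,-334,0],[0,0,-0.244]]]'; python3 -m pendant '[[[0,0,0],[0,0,0]],[[0,0,0],[0,0,0]]]'; python3 -c "
from h import *
go(0.45,-0.212,0.101,14.6)"
```

```text
time_s: 25.8
tcp_pos: [0.4483, -0.2137, 0.1894]
ee_rot: [[-0.968, -0.25, -0.003], [-0.25, 0.968, 0.001], [0.003, 0.002, -1.0]]
wrist_force: [-0.4, 0.1, -1.5]
gripper_width: 0.576
gripper_force: 30.0
time_s: 26.0
tcp_pos: [0.4484, -0.2119, 0.1898]
ee_rot: [[-0.968, -0.251, -0.003], [-0.251, 0.968, 0.001], [0.003, 0.002, -1.0]]
wrist_force: [0.4, -0.8, -2.9]
gripper_width: 0.571
gripper_force: 30.0
shift [-1.7 -0.7 88.8] turn [ 0.0016 -0.0026 -0.0014] t 26.0 w 0.571 gf 30.0
```

```bash
python3 -m pendant '[[[-1,0,15],[0,0,0]],[[-1,0,40],[0,0,0]],[[-1,0,60],[0,0,0]],[[-1,0,73],[0,0,0]],[[-1,0,80],[0,0,0]],[[-1,0,83],[0,0,0]],[[-1,0,86],[0,0,0]],[[-1,0,88],[0,0,0]],[[-1,0,89.5],[0,0,0]],[[-1,0,90],[0,0,0]]]'; python3 -m pendant '[[[0,0,0],[0,0,0]],[[0,0,0],[0,0,0]]]'
```

```text
time_s: 27.0
tcp_pos: [0.4503, -0.2117, 0.1015]
ee_rot: [[-0.968, -0.252, 0.001], [-0.252, 0.968, -0.0], [-0.001, -0.0, -1.0]]
wrist_force: [0.8, -0.2, -1.2]
gripper_width: 0.572
gripper_force: 30.0
time_s: 27.2
tcp_pos: [0.4503, -0.2117, 0.1015]
ee_rot: [[-0.968, -0.252, 0.0], [-0.252, 0.968, -0.0], [-0.0, -0.0, -1.0]]
wrist_force: [0.6, -0.8, -1.0]
gripper_width: 0.576
gripper_force: 30.0
```

```bash
python3 -m pendant '[[[0,0,1],[0,0,0]],[[0,0,1.5],[0,0,0]],[[0,0,1.5],[0,0,0]]]'; python3 -m pendant '[[[0,0,1],[0,0,0]],[[0,0,0],[0,0,0]],[[0,0,0],[0,0,0]],[[0,0,0],[0,0,0]],[[0,0,-10],[0,0,0]],[[0,0,-30],[0,0,0]],[[0,0,-60],[0,0,0]],[[0,0,-95],[0,0,0]],[[0,0,-130],[0,0,0]],[[0,0,-150],[0,0,0]]]' 1;python3 -m pendant '[[[0,-25,-10],[0,0,0]],[[0,-60,-20],[0,0,0]],[[0,-100,-30],[0,0,0]],[[0,-140,-40],[0,0,0]],[[0,-175,-50],[0,0,0]],[[0,-200,-50],[0,0,0]],[[0,-200,-50],[0,0,0]],[[0,-200,-50],[0,0,0]]]'; python3 -c "
from h import *
c=cam('top');save('t2.png',c['im'][130:270,180:340],4.8)
c=cam('side');save('s3.png',c['im'][120:290,130:370],3)
S=[[0.6403, -0.1638, 0.07], [0.5766, -0.1802, 0.07], [0.513, -0.1966, 0.07], [0.4495, -0.2134, 0.07]]
c=cam('top');print((proj(c,S)-[180,130])*4.8)"
```

```text
time_s: 27.5
tcp_pos: [0.4504, -0.2117, 0.1013]
ee_rot: [[-0.968, -0.253, 0.0], [-0.253, 0.968, -0.0], [-0.0, -0.001, -1.0]]
wrist_force: [-2.3, 2.6, 11.0]
gripper_width: 0.57
gripper_force: 30.0
time_s: 28.5
tcp_pos: [0.451, -0.212, 0.2536]
ee_rot: [[-0.968, -0.253, 0.005], [-0.253, 0.968, -0.001], [-0.005, -0.003, -1.0]]
wrist_force: [0.2, -0.3, 0.1]
gripper_width: 1.001
gripper_force: 0.0
time_s: 29.3
tcp_pos: [0.5002, -0.4053, 0.2995]
ee_rot: [[-0.968, -0.251, -0.001], [-0.251, 0.968, 0.001], [0.001, 0.001, -1.0]]
wrist_force: [0.1, 0.7, -0.4]
gripper_width: 1.001
gripper_force: 0.0
[[546.25764822 186.65123417]
 [569.46961034 280.26156881]
 [593.01432538 374.95746479]
 [617.51002593 470.80420665]]
```

View pics/t2.png

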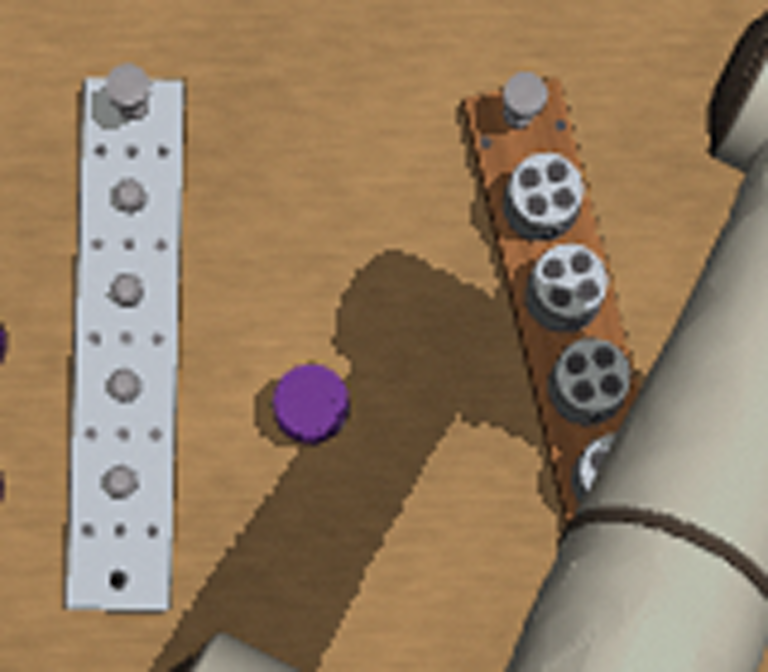

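View pics/s3.png

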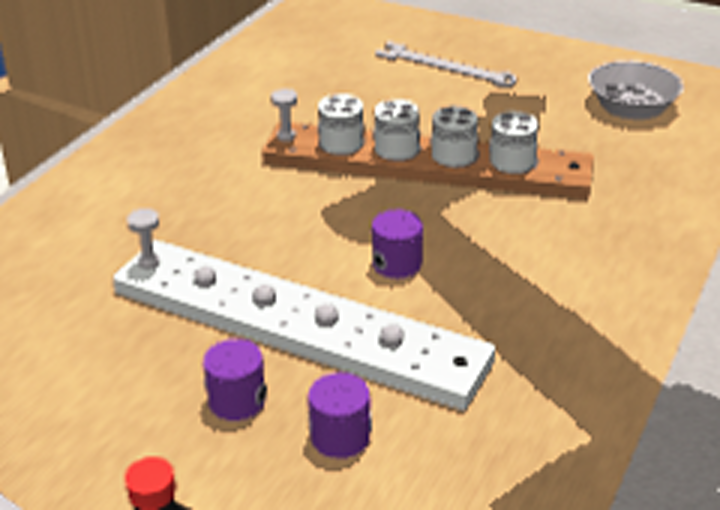

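In the top view the crowns are at (545,187), (570,281) and (592,377), about 1 mm from the predicted seated positions. The fourth is partly hidden there, but the side view shows all four upright and flat in a row at crop (341,125) to (514,142). The spanner and dish are where they were. I hand in the job.

```bash
python3 -c "
from station import r
print(r.finish_job())"
```

```text
the job is handed in; nothing more can be done
None
```

All four pistons are on the wooden rack, upright, released and in cylinder order from the post, and the job was handed in at about 29.5 s; the hand-in call returned no verdict.

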